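# Test the blue stone with the gem tester

### The arm

A 6-joint arm with a two-finger parallel gripper is mounted at the origin on the work surface. World frame = base frame: x ahead of the robot, y to its left, z up, the work surface at z = 0. Lengths are in m, angles in degrees, forces in N, time in s.
With the tool pointing down it reaches from about 0.375 to 0.925 m from the base axis. Payload 5.7 kg.
Tool frame: the origin (TCP) lies on the centre line of the jaws, within the pads' length; the fingertips stand 8 mm ahead of it and the grasp point (between the pads) lies 11 mm behind it (bot.finger_overhang is the distance from the TCP to the fingertips, in m); z points along the fingers, y is the line along which they close (so a half turn about z gives the same grasp; the last joint's range is limited). The gripper opens to 88 mm and grips with 3 to 60 N. Pads are 20 mm wide; open, the fingers measure 115 mm over their backs; the gripper's body (75 mm by 178 mm) begins 61 mm behind the grasp point.
Start: joints at [61.243, 20.558, 86.54, -0, 72.909, -6.595], TCP at [0.226, 0.556, 0.231] pointing down, gripper open.
Joint ranges: [-170.27, 170.27], [-57.76, 135], [12.27, 136.19], [-55.21, 235.2], [11.17, 155.16], [-170.74, 170.74]. Speed limits (degrees/s): [136.94, 136.94, 180, 180, 180, 180].

### API

Orientations are given as a 3x3 rotation matrix whose columns are the frame's x, y, z axes.
In Python, from workcell import bot gives the robot as it stands.
- The arm moves only by the tool drive_tool, never from a script. Its argument "series" is text: rows parted by semicolons, each of 7 numbers parted by spaces: the finger opening in cm, from 0 to 8.78, then the shift along the tool's x, y, z in cm, then the turn, a rotation vector about the tool's x, y, z in degrees. In form: grip tx ty tz ax ay az; .... A call has 1 to 12 rows; each row is the pose to reach, as a shift and turn from the pose commanded when the call began, along the tool's axes at that moment; what a row does not reach only later rows make up. A row lasts 1/12 s, in which the tool goes at most 41.7 mm and 7.16 degrees, less where a joint would pass 70% of its speed; a pose out of reach is approached as far as the arm can. A call with a gripper value outside its range is refused whole. The fingers move at their own pace and stop on an object; "grip_force" is the grip in N (left out, the last holds). Time passes only in rows, so rows that repeat a pose let the fingers close. It gives the time, the measured TCP pose, the force, the opening and the grip force at its end, in the units of the state.
- bot.get_obs(): the state, without advancing time (a new reading comes with each control period).
- bot.get_image(name): name is "side" or "top" or "wrist"; returns a dict with "frame" (400x640x3 uint8, red, green, blue), "fx", "fy", "cx", "cy" (pixels), "k1" (the pictures are not rectified: a ray, as slopes to the right and down, at radius r is drawn at 1 + k1 r^2 times it, then the intrinsics apply), "T" (4x4, takes a point from camera to world coordinates); the wrist camera has in their place "mount" (4x4, takes a point from camera to tool coordinates, whose origin is the TCP and whose axes are the flange's). Camera axes: x right, y up, looking along -z (the intrinsics and any distortion apply to the point x, -y, -z); pixel columns grow to the right and rows downward; lengths in m; the calibration is good to about 2 mm. A picture is of the moment at which its call begins: read the wrist's pose just before it. There is no depth.
- bot.close_job(): hands the job in; it is judged then, once.
Trained networks look in the newest picture that a camera, given by its name, has taken for a name from the list of things; names that differ only in an ending like _2 or _b are one class to them, and where a whole thing is asked for, a point or a joint stands for the part that bears it (a point fixed in the world has none). Each returns a list of dicts, best first, with "score" (0 to 1); they miss things now and then, are a little off and sometimes report something else, mostly with a low value. They report only what shows in the picture. A call takes as long as a camera call. They do not tell look-alikes from the thing itself.
- bot.silhouettes(query, camera): "region" (400x640 bool, what is visible of it) and "pixel" ([column, row] in pixels, amid what is visible of it).
The state is a dict: "time": time; "q": joint angles; "qd": joint speeds; "effort": joint torques, N m; "eef_pos": TCP position; "ee_rot": TCP orientation; "ft_force": force on the tool from outside, world axes, zero at the start; "torque": the same for the moment, N m; "opening": finger opening in m; "grip_force": force on a finger pad.
Only numpy, scipy, OpenCV 4.12 (cv2) and the standard library are available. Lean on these libraries where they do the work, as an engineer would, in place of code of your own. Each camera call takes 0.05 s, during which the arm holds its last target. There are 200 camera calls.

### The job

Take the yellow gem tester out of its wooden stand and let it zero itself: hold it still, upright, with the tip about 2 cm straight above the blue stone for two seconds. Then press the tip straight down on the blue stone until its spring rest has sunk half of its travel (8 mm; the orange band has then just gone into the sleeve), and finish while still gripping the tester and holding the rest down there. Do not press the other two rests and leave the other things on the bench where they are.

Things in the scene. Friction and masses are not known exactly. Their poses are not given: they have to be found in the camera images.
- tester_center (a point): Centre of the gem tester's yellow housing, a flat-sided block 30 mm (x) x 24 mm (y) x 100 mm (z) with a black panel on each 30 mm wide face; 50 mm below its top, about 110 mm above the bench at the start. The tester is loose (about 90 g) and stands tip down in the stand; z points up, away from the tip. Grip it across the 24 mm in the upper half of the housing.
- tester_tip (a point): The end of the brass tip (6 mm in diameter) of the tester, on its axis, 98 mm below the centre of the housing and 48 mm below the housing's lower face.
- tester: The gem tester as a whole; origin at the end of the tip, axes as for tester_center. Below the housing it has a black nose, 16 mm tapering to 10 mm in diameter, then the brass tip.
- stand: Wooden block 80 x 80 x 60 mm fixed to the bench, with an upright round hole of 23 mm in the middle, right through. The tester's nose hangs in the hole, its housing rests on the block's top; lift the tester at least 50 mm straight up to clear it. Origin in the middle of the block's underside.
- rest_blue: Spring rest fixed to the bench: dark steel foot 64 x 64 x 12 mm, aluminium sleeve 38 mm wide with its top 42 mm above the bench, in it a 20 mm post with a black 32 mm cup (top 70 mm above the bench) carrying a round cut stone 24 mm wide. Origin under the middle of the foot. It carries the BLUE stone: the one to press. The three rests swap places from run to run.
- stone_blue (a point): Middle of the blue stone's flat top (16 mm wide), 78 mm above the bench when not pressed; sinks with the rest.
- post_blue (a joint): How far the blue stone's post is pressed into its sleeve, in m: 0 up, 0.016 at the bottom stop. It starts to move at 2.4 N, needs 5.6 N at 8 mm and 8.8 N at 16 mm, and springs back up when let go. An orange band on the post, 8 mm high, stands out of the sleeve when the rest is up and has just gone into the sleeve at 8 mm.
- rest_red: Spring rest fixed to the bench: dark steel foot 64 x 64 x 12 mm, aluminium sleeve 38 mm wide with its top 42 mm above the bench, in it a 20 mm post with a black 32 mm cup (top 70 mm above the bench) carrying a round cut stone 24 mm wide. Origin under the middle of the foot. This one carries the RED stone: leave it.
- post_red (a joint): The same travel for the red stone's post: leave at 0.
- rest_green: Spring rest fixed to the bench: dark steel foot 64 x 64 x 12 mm, aluminium sleeve 38 mm wide with its top 42 mm above the bench, in it a 20 mm post with a black 32 mm cup (top 70 mm above the bench) carrying a round cut stone 24 mm wide. Origin under the middle of the foot. This one carries the GREEN stone: leave it.
- post_green (a joint): The same travel for the green stone's post: leave at 0.
- tool_tin: Bystander: red tin 72 mm wide, 100 mm high, with hand tools standing in it up to 175 mm, at the back of the bench. Origin under its middle.
- dish: Bystander: white bowl 100 mm wide, 40 mm high, at the back of the bench. Origin under its middle.
- polish_tin: Bystander: copper-coloured round tin 64 mm wide, 28 mm high, on the robot's side of the rests. Origin under its middle.
- lighter: Bystander: pink lighter 80 x 25 x 12 mm lying on the robot's side of the rests. Origin under its middle.
- pliers: Bystander: pliers with orange handles, 150 mm long, 12 mm high, lying at the back of the bench. Origin on the bench between the handles.
Not all that is in view belongs to the job. Of the things like the tester, leave any that is purple; of the rest the smaller one is meant. What is shaped like the rest_blue but turquoise is not meant.

How it is judged:
By the outcome, as a careful person would: the job done as asked, in the order asked, and still so for the second after the job is handed in, while the arm keeps its last pose, push and grip.
It also fails if it takes over 45 s, if anything falls off the work surface, if the arm or the gripper's body presses on something with over 40 N, if the wrist force passes 120 N, or if a joint passes its speed limit or range.

## Working session

There is one attempt and no reset: what is moved stays moved. The work goes in short steps, Python scripts to look and compute and a tool call to move; the robot and the scene stay as the last step left them, time stands still between calls to the robot, and variables do not carry over. Pictures are saved under pics/ and viewed, at most 10 in all, crops included, and the job is handed in when it is done.

Besides the shell and the picture viewer there is one more tool, called after "Emit:" by a JSON object that holds its "fn" and its "kwargs", one argument or row to a line. drive_tool: Moves the arm, as the interface text tells. Its arguments: {"type":"object","properties":{"series":{"type":"string"},"grip_force":{"type":"number"}},"required":["series"]}

```bash
mkdir -p pics; cat > h.py <<'E'
import numpy as np, cv2
from workcell import bot
def cam(n):
    o=bot.get_obs(); im=bot.get_image(n)
    if 'T' in im: T=np.array(im['T'])
    else:
        E=np.eye(4);E[:3,:3]=o['ee_rot'];E[:3,3]=o['eef_pos'];T=E@np.array(im['mount'])
    return im,T
def ray(im,T,px):
    K=np.array([[im['fx'],0,im['cx']],[0,im['fy'],im['cy']],[0,0,1.]])
    u=cv2.undistortPoints(np.array([[px]],float),K,np.array([im['k1'],0,0,0.]))[0,0]
    return T[:3,3],T[:3,:3]@np.array([u[0],-u[1],-1])
def atz(im,T,px,z):
    o,d=ray(im,T,px); return o+d*(z-o[2])/d[2]
def proj(im,T,p):
    c=np.linalg.inv(T)@np.append(p,1); x,y=c[0]/-c[2],-c[1]/-c[2]
    s=1+im['k1']*(x*x+y*y); return np.array([im['fx']*x*s+im['cx'],im['fy']*y*s+im['cy']])
def save(im,f,crop=None,k=1):
    a=im['frame'][:,:,::-1]
    if crop: x0,y0,x1,y1=crop; a=a[y0:y1,x0:x1]
    cv2.imwrite('pics/'+f,cv2.resize(a,None,fx=k,fy=k,interpolation=cv2.INTER_CUBIC))
E
python3 - <<'E'
from h import *
for n in('top','side'):
    im,T=cam(n); save(im,n+'0.png'); print(n,T[:3,3].round(3),(-T[:3,2]).round(2),im['fx'],im['k1'])
    for q in('tester','stand','rest_blue','stone_blue'):
        for r in bot.silhouettes(q,n): print(q,round(r['score'],2),np.round(r['pixel']),r['region'].sum(),atz(im,T,r['pixel'],{'tester':.16,'stand':.06}.get(q,.078)).round(3))
print(bot.get_obs())
E
```

```text
top [0.504 0.038 1.298] [ 0.06 -0.03 -1.  ] 491.83613980474746 -0.1296241751835638
tester 0.68 [200. 198.] 440 [0.569 0.299 0.16 ]
tester 0.65 [224. 242.] 225 [0.468 0.24  0.16 ]
tester 0.63 [236. 194.] 207 [0.578 0.216 0.16 ]
stand 0.63 [406. 133.] 391 [ 0.75  -0.198  0.06 ]
stand 0.62 [233. 240.] 922 [0.471 0.236 0.06 ]
rest_blue 0.96 [277. 215.] 580 [0.535 0.125 0.078]
rest_blue 0.67 [315. 180.] 598 [0.623 0.032 0.078]
stone_blue 0.7 [313. 178.] 128 [0.627 0.038 0.078]
stone_blue 0.66 [276. 217.] 134 [0.529 0.128 0.078]
stone_blue 0.38 [278. 212.] 604 [0.541 0.123 0.078]
stone_blue 0.19 [349. 226.] 117 [ 0.509 -0.054  0.078]
side [ 0.517 -0.659  0.814] [ 0.07  0.69 -0.72] 417.7245353069838 -0.05274714257999442
tester 0.8 [258. 138.] 406 [0.474 0.188 0.16 ]
tester 0.78 [292. 106.] 602 [0.571 0.314 0.16 ]
tester 0.7 [301. 143.] 448 [0.579 0.152 0.16 ]
stand 0.6 [261. 164.] 938 [0.47  0.202 0.06 ]
stand 0.53 [317. 342.] 1100 [ 0.556 -0.317  0.06 ]
rest_blue 0.61 [310. 328.] 238 [ 0.546 -0.295  0.078]
rest_blue 0.57 [291. 190.] 595 [0.542 0.074 0.078]
rest_blue 0.56 [326. 215.] 685 [ 
[... 257 characters left out ...]
4070668e-03,
        7.29074509e+01, -6.59571894e+00]), 'qd': array([-0.04472464, -0.04162353, -0.0363686 , -0.00131567, -0.10306918,
        0.02860796]), 'effort': array([ 3.58436018e-04, -5.14894724e+01, -2.70881903e+01,  6.74185180e-02,
        2.60753377e-02, -3.67192297e-05]), 'eef_pos': array([0.22634775, 0.55559718, 0.23060813]), 'ee_rot': array([[-9.26115896e-01,  3.77239109e-01, -3.10557689e-05],
       [ 3.77239110e-01,  9.26115887e-01, -1.34278833e-04],
       [-2.18939863e-05, -1.36073212e-04, -9.99999991e-01]]), 'ft_force': array([-0.04555029,  0.21278709,  0.30694232]), 'torque': array([-0.00109657,  0.01869651, -0.01300077]), 'grip_force': 0.0, 'opening': 0.08757255328448349}
```

View pics/top0.png

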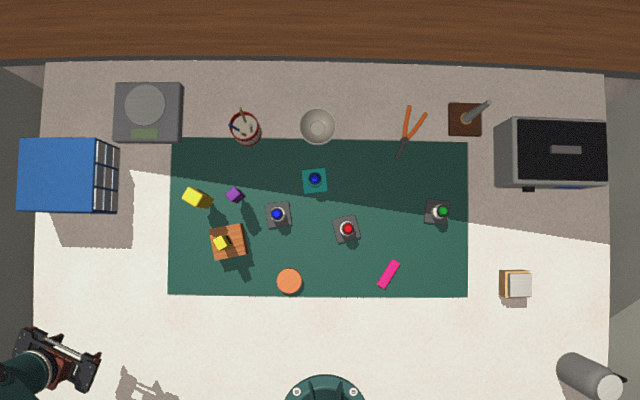

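View pics/side0.png

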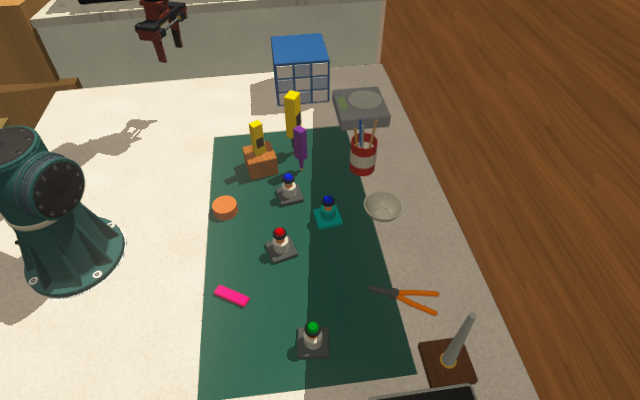

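Tester candidates in the top view are yellow (224,242) in the stand, a larger yellow (200,198), and purple (236,194). The one in the stand fits, because it is the smaller yellow. Of the blue-stone rests, (277,215) has a dark foot and fits, while (315,180) is turquoise and is not meant.

```bash
python3 - <<'E'
from h import *
im,T=cam('top'); save(im,'top1.png',(180,160,340,270),5)
hsv=cv2.cvtColor(im['frame'],cv2.COLOR_RGB2HSV)
m=cv2.inRange(hsv,(22,120,150),(33,255,255)); m[:225]=0;m[260:]=0;m[:,:205]=0;m[:,250:]=0
print(m.sum()/255); ys,xs=np.nonzero(m)
P=np.array([atz(im,T,(x,y),.16)[:2] for x,y in zip(xs,ys)],np.float32)
print(cv2.minAreaRect(P))
for nm,(lo,hi) in {'b':((110,120,50),(130,255,255))}.items():
    mm=cv2.inRange(hsv,lo,hi); mm[:200]=0;mm[230:]=0;mm[:,:262]=0;mm[:,295:]=0
    ys,xs=np.nonzero(mm); print(len(xs),xs.mean(),ys.mean(),atz(im,T,(xs.mean(),ys.mean()),.075))
E
```

```text
128.0
((0.46636900305747986, 0.25124701857566833), (0.029633482918143272, 0.022982006892561913), 31.12904167175293)
79 276.24050632911394 213.48101265822785 [0.53772413 0.12723533 0.075     ]
```

View pics/top1.png

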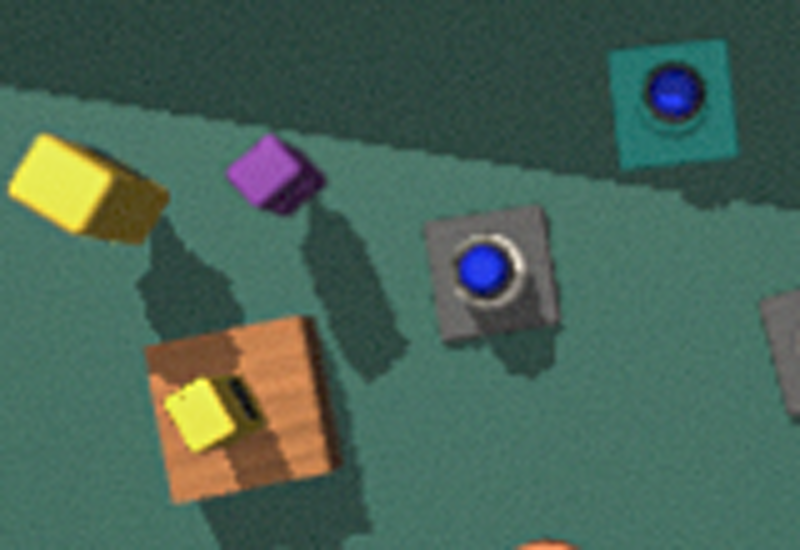

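The crop confirms it: the small yellow tester stands in the stand, top at (203,415) in the crop. The dark-footed blue rest is at (485,268). Next I move above the tester.

Emit:
{"fn": "drive_tool", "kwargs": {
  "series": "8.7 -4 -2.3 -3 0 0 -6;8.7 -33.8 -19.3 -7 0 0 -47;8.7 -33.8 -19.3 -7 0 0 -47;8.7 -33.8 -19.3 -7 0 0 -47;8.7 -33.8 -19.3 -7 0 0 -47;8.7 -33.8 -19.3 -7 0 0 -47;8.7 -33.8 -19.3 -7 0 0 -47;8.7 -33.8 -19.3 -7 0 0 -47;8.7 -33.8 -19.3 -7 0 0 -47;8.7 -33.8 -19.3 -7 0 0 -47;8.7 -33.8 -19.3 -7 0 0 -47;8.7 -33.8 -19.3 -7 0 0 -47"
}}

```text
time: 1.55
eef_pos: [0.4682, 0.2476, 0.3011]
ee_rot: [[-0.909, -0.416, 0.001], [-0.416, 0.909, 0.0], [-0.001, -0.0, -1.0]]
ft_force: [0.5, 0.1, 0.3]
opening: 0.0873
grip_force: 0.0
```

Emit:
{"fn": "drive_tool", "kwargs": {
  "series": "8.7 0 0 0 0 0 0;8.7 0 0 0 0 0 0"
}}

```text
time: 1.72
eef_pos: [0.4655, 0.2503, 0.3003]
ee_rot: [[-0.907, -0.421, -0.001], [-0.421, 0.907, 0.0], [0.001, 0.001, -1.0]]
ft_force: [0.2, -0.5, -0.3]
opening: 0.087
grip_force: 0.0
```

```bash
python3 - <<'E'
from h import *
o=bot.get_obs(); print(o['eef_pos'],o['ee_rot'].round(3),o['q'].round(1))
im,T=cam('wrist'); save(im,'w1.png'); print(np.array(im['mount']).round(3),im['fx'])
hsv=cv2.cvtColor(im['frame'],cv2.COLOR_RGB2HSV)
for r in bot.silhouettes('tester','wrist'):
    g=r['region']; print(r['score'],r['pixel'],g.sum(),atz(im,T,r['pixel'],.16).round(3))
    np.save('g.npy',g)
E
```

```text
[0.46551719 0.25026982 0.30033314] [[-0.907 -0.421 -0.001]
 [-0.421  0.907  0.   ]
 [ 0.001  0.001 -1.   ]] [ 20.8  11.3  89.6   0.   79.2 -94.1]
[[ 0.     0.97   0.244  0.065]
 [ 1.    -0.     0.001 -0.   ]
 [ 0.001  0.244 -0.97  -0.156]
 [ 0.     0.     0.     1.   ]] 289.97655240591274
0.69 [319.4, 183.7] 863 [0.463 0.248 0.16 ]
0.69 [328.8, 302.5] 1737 [0.586 0.317 0.16 ]
0.64 [266.7, 248.6] 1223 [0.554 0.226 0.16 ]
0.46 [226.9, 174.7] 1757 [0.495 0.157 0.16 ]
```

View pics/w1.png

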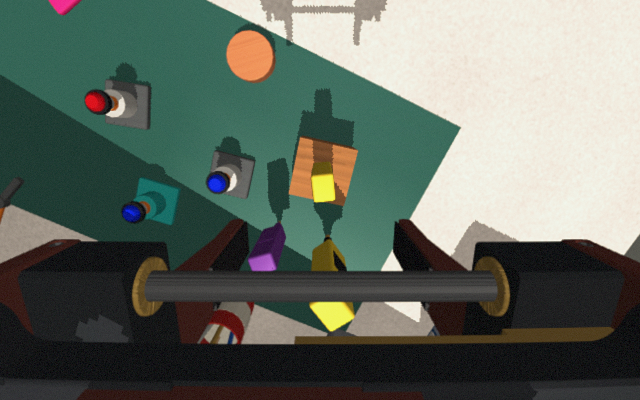

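The tester is at (323,184) in the stand, with its top face and one 24 mm side visible. I measure its top face.

```bash
python3 - <<'E'
from h import *
im,T=cam('wrist'); f=im['frame']; save(im,'w1c.png',(290,130,360,215),7)
hsv=cv2.cvtColor(f,cv2.COLOR_RGB2HSV)
print(f[165:206:3,323].tolist())
m=cv2.inRange(hsv,(22,120,100),(33,255,255)); m[:150]=0;m[215:]=0;m[:,:300]=0;m[:,350:]=0
ys,xs=np.nonzero(m); print(len(xs),np.bincount(hsv[ys,xs,2]//10))
from scipy.optimize import minimize
# silhouette fit of box (yaw,x,y), z 0.06..0.16
def sil(p,s=4):
    x,y,a=p;c,sn=np.cos(a),np.sin(a)
    pts=[proj(im,T,[x+c*u-sn*v,y+sn*u+c*v,z]) for u in(-.015,.015) for v in(-.012,.012) for z in(.06,.16)]
    h=cv2.convexHull(((np.array(pts)+.5)*s).astype(np.float32)).astype(int)
    M=np.zeros((400*s,640*s),np.uint8);cv2.fillConvexPoly(M,h,1)
    return cv2.resize(M.astype(np.float32),(640,400),interpolation=cv2.INTER_AREA)
mb=(m>0).astype(np.float32)
for a0 in(.35,.5):
    r=minimize(lambda p:np.abs(sil(p)-mb)[140:220,290:360].sum(),[.464,.25,a0],method='Nelder-Mead',options=dict(initial_simplex=[[.464,.25,a0],[.468,.25,a0],[.464,.254,a0],[.464,.25,a0+.15]]))
    print(r.x,np.degrees(r.x[2]),r.fun)
ys,xs=np.nonzero(m&(hsv[:,:,2]>225)*np.uint8(255))
P=np.array([atz(im,T,(x,y),.16)[:2] for x,y in zip(xs,ys)],np.float32);print(len(xs),cv2.minAreaRect(P),P.mean(0))
E
```

```text
[[99, 81, 17], [95, 79, 15], [98, 83, 20], [168, 138, 34], [240, 242, 68], [241, 242, 73], [241, 244, 75], [241, 244, 76], [241, 245, 81], [241, 245, 80], [241, 245, 82], [242, 246, 89], [196, 185, 53], [32, 62, 55]]
717 [  0   0   0   0   0   0   0   0   0   0  78  18   8   5   4   4   6   4
   9   7  10  11  14  41 498]
[0.46556915 0.25288106 0.54454177] 31.199944948738942 190.0
[0.46566389 0.25302881 0.53837661] 30.846707813191674 190.3125
549 ((0.4657687842845917, 0.2530295252799988), (0.027608418837189674, 0.022329913452267647), 30.654644012451172) [0.46568307 0.25298005]
```

View pics/w1c.png

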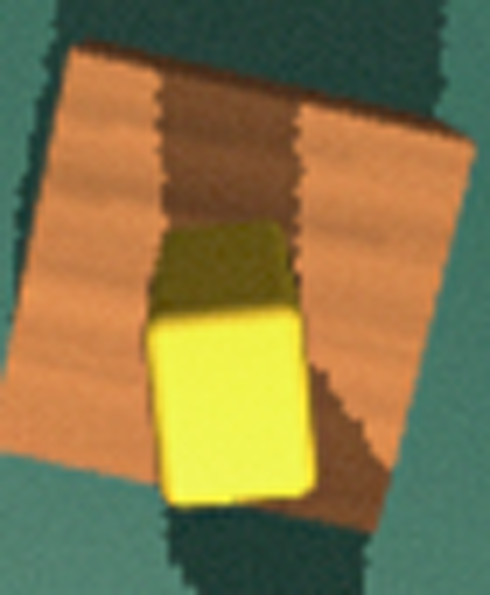

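The tester is at (0.4657, 0.253), yaw about 30.8°. I align with it, descend, then close.

Emit:
{"fn": "drive_tool", "kwargs": {
  "series": "8.7 -0.13 0.24 0 0 0 -5.9;8.7 -0.13 0.24 4 0 0 -5.9;8.7 -0.13 0.24 8 0 0 -5.9;8.7 -0.13 0.24 12 0 0 -5.9;8.7 -0.13 0.24 15 0 0 -5.9;8.7 -0.13 0.24 17.8 0 0 -5.9;8.7 -0.13 0.24 17.8 0 0 -5.9;8.7 -0.13 0.24 17.8 0 0 -5.9"
}}

```text
time: 2.53
eef_pos: [0.4651, 0.2524, 0.1218]
ee_rot: [[-0.859, -0.512, -0.004], [-0.512, 0.859, -0.001], [0.004, 0.001, -1.0]]
ft_force: [-0.3, -0.4, 0.4]
opening: 0.0871
grip_force: 0.0
```

Emit:
{"fn": "drive_tool", "kwargs": {
  "series": "1.8 0 0 0 0 0 0;1.8 0 0 0 0 0 0;1.8 0 0 0 0 0 0;1.8 0 0 0 0 0 0;1.8 0 0 0 0 0 0;1.8 0 0 0 0 0 0;1.8 0 0 0 0 0 0;1.8 0 0 0 0 0 0;1.8 0 0 0 0 0 0;1.8 0 0 0 0 0 0",
  "grip_force": 25
}}

```text
time: 3.37
eef_pos: [0.4667, 0.2521, 0.1226]
ee_rot: [[-0.86, -0.511, -0.0], [-0.511, 0.86, -0.0], [0.0, -0.0, -1.0]]
ft_force: [0.5, -0.5, 0.6]
opening: 0.0238
grip_force: 12.5
```

Emit:
{"fn": "drive_tool", "kwargs": {
  "series": "1.8 0 0 0 0 0 0;1.8 0 0 0 0 0 0;1.8 0 0 -1 0 0 0;1.8 0 0 -3 0 0 0;1.8 0 0 -5 0 0 0;1.8 0 0 -7 0 0 0;1.8 0 0 -9 0 0 0;1.8 0 0 -11 0 0 0;1.8 0 0 -13 0 0 0;1.8 0 0 -13 0 0 0;1.8 0 0 -13 0 0 0",
  "grip_force": 30
}}

```text
time: 4.28
eef_pos: [0.4674, 0.2524, 0.2538]
ee_rot: [[-0.859, -0.511, 0.003], [-0.511, 0.859, 0.001], [-0.003, -0.001, -1.0]]
ft_force: [-1.0, 0.2, -0.9]
opening: 0.024
grip_force: 30.0
```

```bash
python3 - <<'E'
from h import *
o=bot.get_obs(); print(o['time'],o['eef_pos'],o['opening'],o['grip_force'],o['q'].round(1))
E=o['ee_rot']
for n in('side','wrist','top'):
    im,T=cam(n)
    hsv=cv2.cvtColor(im['frame'],cv2.COLOR_RGB2HSV)
    for q in('stone_blue','rest_blue'):
        for r in bot.silhouettes(q,n): print(n,q,round(r['score'],2),np.round(r['pixel']),r['region'].sum(),atz(im,T,r['pixel'],.075 if q=='stone_blue' else .04).round(4))
    tip=o['eef_pos']+E@[0,0,.1106]; print('tip exp px',proj(im,T,tip).round(1), 'stone exp', proj(im,T,[.538,.127,.078]).round(1))
    if n=='side': save(im,'s2.png',(220,60,380,230),4)
    if n=='wrist': save(im,'w2.png')
E
```

```text
4.2833 [0.46737518 0.2524138  0.25384524] 0.023953390830923817 29.999746084213257 [ 20.9  13.6  93.3  -0.   72.9 -99.8]
side stone_blue 0.48 [328. 198.] 130 [0.6309 0.0377 0.075 ]
side stone_blue 0.46 [290. 178.] 129 [0.5442 0.1193 0.075 ]
side rest_blue 0.82 [291. 191.] 643 [0.5431 0.1077 0.04  ]
side rest_blue 0.73 [328. 213.] 662 [0.6271 0.0198 0.04  ]
tip exp px [255.8 128.1] stone exp [287.5 175.4]
wrist stone_blue 0.58 [201. 178.] 594 [0.535  0.1302 0.075 ]
wrist stone_blue 0.58 [102. 202.] 729 [0.6225 0.0388 0.075 ]
wrist rest_blue 0.74 [214. 170.] 2320 [0.5292 0.1306 0.04  ]
wrist rest_blue 0.71 [126. 192.] 2633 [0.6154 0.0423 0.04  ]
tip exp px [320.5 196.6] stone exp [196.5 179.6]
top stone_blue 0.68 [342. 229.] 571 [ 0.5021 -0.0379  0.075 ]
top stone_blue 0.52 [275. 215.] 88 [0.5346 0.1313 0.075 ]
top rest_blue 0.88 [314. 182.] 590 [0.6202 0.0351 0.04  ]
top rest_blue 0.64 [277. 212.] 588 [0.543  0.1282 0.04  ]
tip exp px [220.2 241.7] stone exp [276.3 213.3]
```

View pics/w2.png

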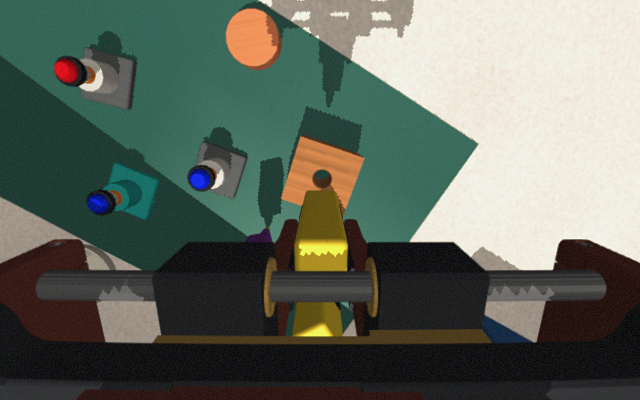

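View pics/s2.png

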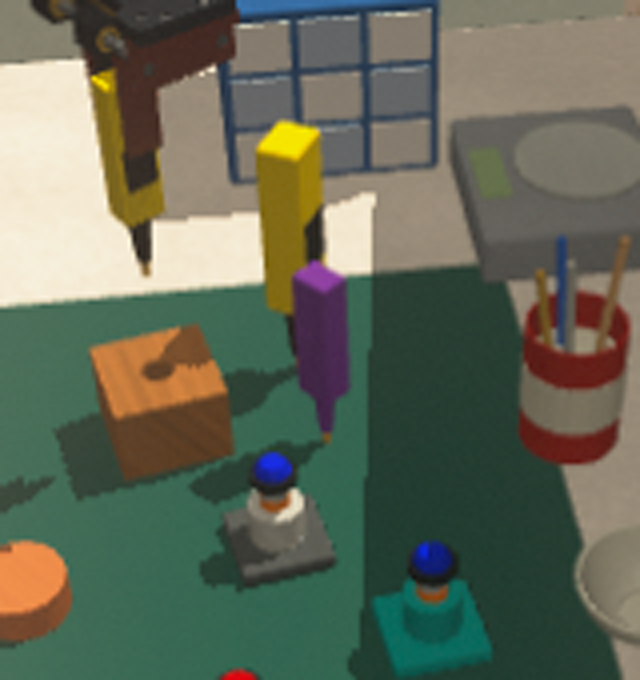

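The tip shows in the side view at about (257,128) and was expected at (256,128), so the tester is seated and upright in the grip. The blue stone on the dark foot is at (201,178) in the wrist view. I triangulate it from all three cameras.

```bash
python3 - <<'E'
from h import *
A=np.zeros((3,3));b=np.zeros(3);L=[]
for n,c in(('side',(289,176)),('wrist',(201,178)),('top',(276,213))):
    im,T=cam(n); hsv=cv2.cvtColor(im['frame'],cv2.COLOR_RGB2HSV)
    m=cv2.inRange(hsv,(110,120,60),(130,255,255))
    k,lab,st,ce=cv2.connectedComponentsWithStats(m)
    i=1+np.argmin(np.linalg.norm(ce[1:]-c,axis=1)); o,d=ray(im,T,ce[i]); d/=np.linalg.norm(d)
    M=np.eye(3)-np.outer(d,d);A+=M;b+=M@o;L.append((o,d,M)); print(n,ce[i],st[i],atz(im,T,ce[i],.074).round(4))
p=np.linalg.solve(A,b);print(p,[np.linalg.norm(M@(p-o)).round(4) for o,d,M in L])
o=bot.get_obs();d=np.array([p[0],p[1],.2086])-o['eef_pos'];print(o['ee_rot'].T@d, o['eef_pos'],o['ee_rot'])
E
```

```text
side [287.77419355 176.66129032] [283 173  10   8  62] [0.5385 0.1266 0.074 ]
wrist [199.62222222 177.84444444] [189 168  22  21 360] [0.5371 0.1284 0.074 ]
top [276.24050633 213.48101266] [272 209  10  10  79] [0.5378 0.1273 0.074 ]
[0.53800716 0.12776539 0.07252351] [np.float64(0.0006), np.float64(0.0004), np.float64(0.0004)]
[ 0.00224887 -0.14333923  0.04384257] [0.46669174 0.25212434 0.25244436] [[-8.59509812e-01 -5.11119129e-01 -3.44073242e-04]
 [-5.11119097e-01  8.59509881e-01 -1.82896067e-04]
 [ 3.89216029e-04  1.86614406e-05 -9.99999924e-01]]
```

Emit:
{"fn": "drive_tool", "kwargs": {
  "series": "1.8 0.04 -2 0 0 0 0;1.8 0.08 -4.5 0 0 0 0;1.8 0.12 -7.5 0 0 0 0;1.8 0.15 -10 0 0 0 0;1.8 0.2 -12.5 0.5 0 0 0;1.8 0.22 -14.3 1.5 0 0 0;1.8 0.22 -14.3 3 0 0 0;1.8 0.22 -14.3 4 0 0 0;1.8 0.22 -14.3 4.4 0 0 0;1.8 0.22 -14.3 4.4 0 0 0;1.8 0.22 -14.3 4.4 0 0 0;1.8 0.22 -14.3 4.4 0 0 0"
}}

```text
time: 5.88
eef_pos: [0.5382, 0.1287, 0.2093]
ee_rot: [[-0.859, -0.512, 0.001], [-0.512, 0.859, 0.0], [-0.001, -0.0, -1.0]]
ft_force: [0.4, -0.6, 0.0]
opening: 0.0237
grip_force: 30.0
```

```bash
python3 - <<'E'
from h import *
o=bot.get_obs(); print(o['time'],o['eef_pos'],o['ee_rot'].round(4),o['ft_force'],o['opening'])
tip=o['eef_pos']+o['ee_rot']@[0,0,.1106]; print(tip)
im,T=cam('side'); save(im,'s3.png',(235,90,345,215),5); print(proj(im,T,tip),proj(im,T,[.538,.1277,.078]))
E
```

```text
5.8833 [0.53816499 0.12870626 0.20932129] [[-8.59e-01 -5.12e-01  1.00e-03]
 [-5.12e-01  8.59e-01  1.00e-04]
 [-9.00e-04 -4.00e-04 -1.00e+00]] [ 0.41553566 -0.61428907  0.04160669] 0.02368432627519056
[0.53827573 0.12871456 0.09872134]
[287.04427487 169.02615523] [287.45240006 175.25502722]
```

View pics/s3.png

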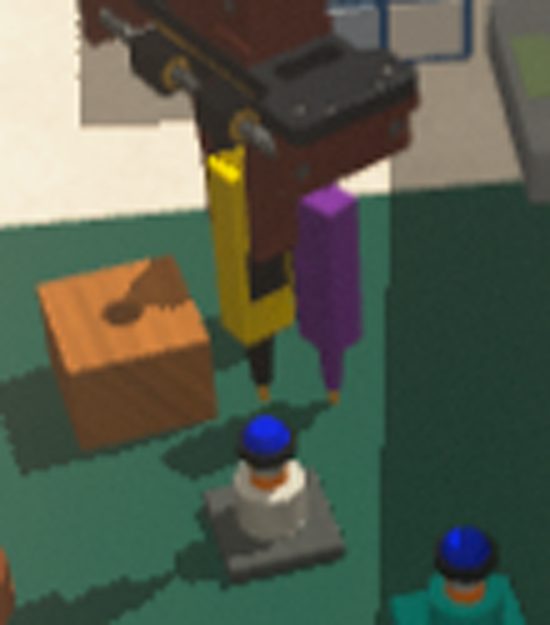

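The tip at (288,170) sits straight above the stone top at (288,176), about 2 cm up. I hold for zeroing.

Emit:
{"fn": "drive_tool", "kwargs": {
  "series": "1.8 0 0 0 0 0 0;1.8 0 0 0 0 0 0;1.8 0 0 0 0 0 0;1.8 0 0 0 0 0 0;1.8 0 0 0 0 0 0;1.8 0 0 0 0 0 0;1.8 0 0 0 0 0 0;1.8 0 0 0 0 0 0;1.8 0 0 0 0 0 0;1.8 0 0 0 0 0 0;1.8 0 0 0 0 0 0;1.8 0 0 0 0 0 0"
}}

```text
time: 6.93
eef_pos: [0.5379, 0.1281, 0.2086]
ee_rot: [[-0.859, -0.511, -0.0], [-0.511, 0.859, -0.0], [0.0, -0.0, -1.0]]
ft_force: [1.1, 0.7, -1.4]
opening: 0.0237
grip_force: 30.0
```

Emit:
{"fn": "drive_tool", "kwargs": {
  "series": "1.8 0 0 0 0 0 0;1.8 0 0 0 0 0 0;1.8 0 0 0 0 0 0;1.8 0 0 0 0 0 0;1.8 0 0 0 0 0 0;1.8 0 0 0 0 0 0;1.8 0 0 0 0 0 0;1.8 0 0 0 0 0 0;1.8 0 0 0 0 0 0;1.8 0 0 0 0 0 0;1.8 0 0 0 0 0 0;1.8 0 0 0 0 0 0"
}}

```text
time: 7.93
eef_pos: [0.5379, 0.1281, 0.2086]
ee_rot: [[-0.86, -0.511, -0.0], [-0.511, 0.86, -0.0], [0.0, -0.0, -1.0]]
ft_force: [0.5, -0.2, -0.6]
opening: 0.0237
grip_force: 30.0
```

Emit:
{"fn": "drive_tool", "kwargs": {
  "series": "1.8 0 0 0 0 0 0;1.8 0 0 0 0 0 0;1.8 0 0 0 0 0 0;1.8 0 0 0 0 0 0;1.8 0 0 0 0 0 0;1.8 0 0 0 0 0 0;1.8 0 0 0 0 0 0;1.8 0 0 0 0 0 0;1.8 0 0 0 0 0 0;1.8 0 0 0 0 0 0;1.8 0 0 0 0 0 0;1.8 0 0 0 0 0 0"
}}

```text
time: 8.93
eef_pos: [0.5379, 0.1281, 0.2086]
ee_rot: [[-0.86, -0.511, -0.0], [-0.511, 0.86, -0.0], [0.0, -0.0, -1.0]]
ft_force: [0.0, -0.7, -1.5]
opening: 0.0238
grip_force: 30.0
```

Emit:
{"fn": "drive_tool", "kwargs": {
  "series": "1.8 0 0 0.6 0 0 0;1.8 0 0 1.2 0 0 0;1.8 0 0 1.7 0 0 0;1.8 0 0 2.0 0 0 0;1.8 0 0 2.2 0 0 0;1.8 0 0 2.4 0 0 0;1.8 0 0 2.4 0 0 0;1.8 0 0 2.4 0 0 0;1.8 0 0 2.4 0 0 0;1.8 0 0 2.4 0 0 0"
}}

```text
time: 9.77
eef_pos: [0.5376, 0.1281, 0.1848]
ee_rot: [[-0.86, -0.511, -0.0], [-0.511, 0.86, -0.0], [0.0, 0.0, -1.0]]
ft_force: [-2.8, -0.4, 2.7]
opening: 0.0237
grip_force: 30.0
```

```bash
python3 - <<'E'
from h import *
F=[]
for i in range(8):
    im,T=cam('side'); o=bot.get_obs(); F.append(o['ft_force'])
print(np.mean(F,0),np.std(F,0),o['eef_pos'],o['time'])
E
```

```text
[-2.22476999 -0.07591417  2.44732509] [0.39444437 0.61791742 0.55316047] [0.53792166 0.12811103 0.18467161] 10.1667
```

Emit:
{"fn": "drive_tool", "kwargs": {
  "series": "1.8 0 0 0.1 0 0 0;1.8 0 0 0.2 0 0 0;1.8 0 0 0.3 0 0 0;1.8 0 0 0.4 0 0 0;1.8 0 0 0.4 0 0 0;1.8 0 0 0.4 0 0 0;1.8 0 0 0.4 0 0 0"
}}

```text
time: 10.75
eef_pos: [0.538, 0.1281, 0.1807]
ee_rot: [[-0.86, -0.511, 0.0], [-0.511, 0.86, -0.0], [-0.0, -0.0, -1.0]]
ft_force: [-2.6, -0.4, 5.3]
opening: 0.024
grip_force: 30.0
```

```bash
python3 - <<'E'
from h import *
F=[]
for i in range(12):
    im,T=cam('side'); o=bot.get_obs(); F.append(o['ft_force'])
print(np.mean(F,0),np.std(F,0),o['eef_pos'],o['opening'],o['time'])
tip=o['eef_pos']+o['ee_rot']@[0,0,.1106]; print(tip,proj(im,T,tip))
save(im,'s4.png',(250,110,330,210),6)
hsv=cv2.cvtColor(im['frame'],cv2.COLOR_RGB2HSV)
m=cv2.inRange(hsv,(110,120,60),(130,255,255));k,lab,st,ce=cv2.connectedComponentsWithStats(m);print(st[1:].tolist(),ce[1:].round(1).tolist())
for z in(.0725,.0645):print(proj(im,T,[.538,.1277,z]))
E
```

```text
[-2.18708614 -0.29060994  4.22050784] [0.54644212 0.48042154 0.6247284 ] [0.53804805 0.12808199 0.18070397] 0.0238677644392476 11.35
[0.53807317 0.12807416 0.07010397] [287.6497788  177.37825357]
[[360, 139, 1, 1, 1], [360, 142, 1, 1, 1], [284, 176, 9, 7, 55], [323, 195, 10, 9, 69]] [[360.0, 139.0], [360.0, 142.0], [288.0, 179.2], [327.6, 199.1]]
[287.57872027 176.80715825]
[287.76088321 179.04470831]
```

View pics/s4.png

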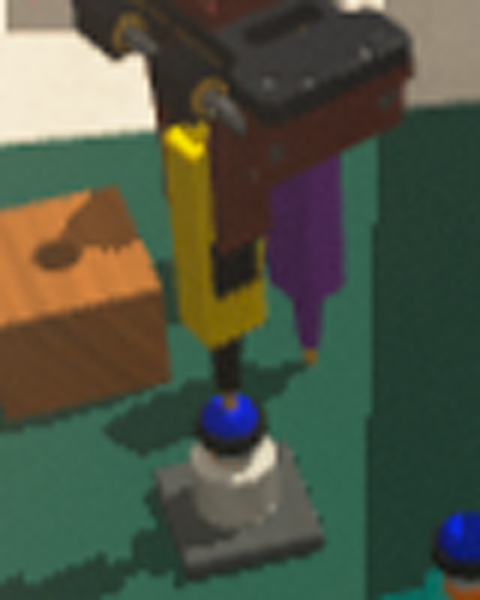

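The tip rests on the stone at (288,177), and almost no orange is left. I average readings to judge the depth.

```bash
python3 - <<'E'
from h import *
F=[];I=[]
for i in range(40):
    im,T=cam('side'); o=bot.get_obs(); F.append(o['ft_force']); I.append(im['frame'].astype(float))
F=np.array(F);print(F.mean(0),F.std(0)/40**.5,o['eef_pos'],o['time'])
a=np.mean(I,0); x0=274;y0=174
print((a[y0:198,284:294,0]-a[y0:198,284:294,2]).round().astype(int))
s=cv2.resize(cv2.imread('pics/s2.png')[:,:,::-1],(160,170),interpolation=cv2.INTER_AREA).astype(int)
print('up');print((s[...,0]-s[...,2])[174-60:198-60,284-220:294-220])
E
```

```text
[-1.58229424 -0.10376113  4.31611079] [0.0802411  0.08333397 0.08983653] [0.53795896 0.12805398 0.18066601] 13.35
[[ -10   -8    1    6    6    3   -8  -11  -12  -12]
 [ -10   -9   -1   26   18  -20  -41  -12  -12  -12]
 [ -25  -93 -137   16   33  -76 -162  -93   -7  -12]
 [ -51 -106 -120    2   53  -58 -199 -151  -51  -11]
 [ -86 -101 -100  -79  -94 -151 -195 -164 -120   -3]
 [ -94  -98 -106 -137 -164 -182 -165 -159 -138    1]
 [ -89  -96 -106 -120 -127 -146 -144 -143 -101    3]
 [ -53  -91  -99 -104 -111 -126 -131 -113  -37    4]
 [  -9  -35  -54  -78  -81  -73  -68  -40    0    9]
 [   5    4   -6  -22  -22  -13   -8    5    4   17]
 [   6    5    5    4    4    4    4    6   14   28]
 [  21   37    6    6    4    4    7   10   23   35]
 [  26   46   12   11   11   11   11   17   31   33]
 [  24   29   23   36   20   36   16   23   34   33]
 [  23   22   23   28   22   27   24   35   34   35]
 [  20   22   22   22   25   34   33   33   33   23]
 [  18   19   19   20   23   28   25   22   23   17]
 [  17   17   17   18   19   18   16   16   17   16]
 [  16   16   17   17   17   17 
[... 862 characters left out ...]
  83   37]
 [  31   63   64   68   56   56   78  106   84   36]
 [  31   72  101  110  103  104  113   96   64   34]
 [  25   38   67   98  102   95   73   49   41   34]
 [  22   23   31   40   42   44   43   35   34   33]
 [  20   22   22   21   26   33   34   32   31   24]
 [  18   19   18   18   23   27   24   21   23   18]
 [  17   17   17   17   18   19   16   15   17   17]
 [  15   16   16   16   17   18   14   14   15   16]
 [  16   16   16   16   17   17   17   16   17   17]
 [  16   16   16   16   17   16   16   16   16   17]
 [  15   16   17   16   17   16   17   16   17   16]
 [  13   16   17   17   15   16   17   17   17   17]
 [   7   10   13   14   15   14   13   12   12   12]]
```

Blue edge shift of about 2.2 px (8 mm is 2.24 px), kinematics (8 mm) and force (about 7 mm) agree on roughly 7.7 mm, and the band is in. I add a 0.3 mm trim, then check and hand in.

Emit:
{"fn": "drive_tool", "kwargs": {
  "series": "1.8 0 0 0.03 0 0 0;1.8 0 0 0.03 0 0 0;1.8 0 0 0.03 0 0 0;1.8 0 0 0.03 0 0 0;1.8 0 0 0.03 0 0 0;1.8 0 0 0.03 0 0 0"
}}

```text
time: 13.85
eef_pos: [0.538, 0.1281, 0.1804]
ee_rot: [[-0.86, -0.511, 0.0], [-0.511, 0.86, -0.0], [-0.0, -0.0, -1.0]]
ft_force: [-1.4, -0.3, 4.8]
opening: 0.0241
grip_force: 30.0
```

```bash
python3 - <<'E'
from h import *
o=bot.get_obs(); print(o['eef_pos'],o['ft_force'],o['opening'],o['grip_force'],o['time'])
print(bot.close_job())
E
```

```text
[0.53796265 0.12811367 0.18036976] [-1.36542236 -0.34540399  4.78954473] 0.024078485030585038 30.000665187835693 13.85
the job is handed in; nothing more can be done
None
```

The small yellow tester was held about 2 cm above the blue stone for 3 s, then pressed down about 8 mm (estimated from arm position, wrist force and side view), and the job was handed in at 13.85 s with the tester still gripped and the rest held down; the verdict was not shown.

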